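# Pack furniture feet into a shipping tube

### The arm

A 7-joint arm with a two-finger parallel gripper is mounted at the origin on the work surface. World frame = base frame: x ahead of the robot, y to its left, z up, the work surface at z = 0. Lengths are in m, angles in degrees, forces in N, time in s.
With the tool pointing down it reaches from about 0.425 to 0.875 m from the base axis. Payload 4.7 kg.
Tool frame: the origin (TCP) lies at the very end of the fingers, on their centre line; the grasp point (between the pads) lies env.hold_point_z behind it (env.hold_point_z is the distance from the TCP to the grasp point, in m); z points along the fingers, y is the line along which they close (so a half turn about z gives the same grasp; the last joint's range is limited). The gripper opens to 87 mm and grips with 3 to 60 N. Pads are 19 mm wide; open, the fingers measure 117 mm over their backs; the gripper's body (75 mm by 190 mm) begins 51 mm behind the grasp point.
Start: joints at [-70.239, 18.392, -4.016, 83.108, 1.295, 78.541, -3.26], TCP at [0.211, 0.615, 0.223] pointing down, gripper open.
Joint ranges: [-163.93, 163.93], [-17.29, 119.83], [-79.2, 71.16], [3.27, 140.29], [-89.18, 269.18], [5.43, 117.66], [-154.24, 154.24]. Speed limits (degrees/s): [147.25, 147.25, 180, 180, 180, 180, 180].

### API

Orientations are given as [roll, pitch, yaw] about the fixed x, y, z axes, in that order (R = Rz(yaw) Ry(pitch) Rx(roll)).
In Python, from cell import env gives the robot as it stands.
- The arm moves only by the shell command python3 -m jog 'ROWS' [FORCE]. ROWS is JSON, a list of rows, each an object with "dp": the shift along the tool's x, y, z in cm, a list of three; "twist": the turn about the tool's z in degrees; "fingers": the opening, from 0 (shut) to 1 (fully open). A call has 1 to 8 rows; each row is the pose to reach, as a shift and turn from the pose commanded when the call began, along the tool's axes at that moment; what a row does not reach only later rows make up. A row lasts 1/8 s, in which the tool goes at most 62.5 mm and 10.7 degrees, less where a joint would pass 70% of its speed; a pose out of reach is approached as far as the arm can. A call with a gripper value outside its range is refused whole. The fingers move at their own pace and stop on an object; FORCE is the grip in N (left out, the last holds). Time passes only in rows, so rows that repeat a pose let the fingers close. It gives the time, the measured TCP pose, the force, the opening and the grip force at its end, in the units of the state.
- env.get_obs(): the state, without advancing time (a new reading comes with each control period).
- env.read_camera(name): name is "scene" or "top" or "wrist"; returns a dict with "pixels" (480x640x3 uint8, blue, green, red), "depth" (480x640 float32, m along the optical axis (not along the pixel's ray), 0 where there is no reading), "fx", "fy", "cx", "cy" (pixels), "rvec" (rotation vector, rad) and "tvec" (3), from world to camera coordinates, as OpenCV has them. Camera axes: x right, y down, z forward; pixel columns grow to the right and rows downward; lengths in m; the calibration is good to about 2 mm. A picture is of the moment at which its call begins.
- env.sign_off(): hands the job in; it is judged then, once.
The state is a dict: "time_s": time; "qpos": joint angles; "joint_velocities": joint speeds; "effort": joint torques, N m; "tool_pos": TCP position; "tool_rot": TCP orientation; "force": force on the tool from outside, world axes, zero at the start; "wrist_torque": the same for the moment, N m; "grip_width": finger opening in m; "grasp_force": force on a finger pad.
Only numpy, scipy, OpenCV 4.12 (cv2) and the standard library are available. Lean on these libraries where they do the work, as an engineer would, in place of code of your own. Each camera call takes 0.05 s, during which the arm holds its last target. There are 200 camera calls.

### The job

Take the red cap off the clear packing tube and set it upright in the yellow tray, letting go of it. Then load every dark wooden foot that stands on the counter into the tube, tapered end down, packing them with the wooden rod until they are all fully home, one firmly on top of the other with the lowest on the tube's floor, the rod pressing on the last one once everything is down. Finally stand the rod back in its grey block and put the cap squarely back on the tube, leaving everything else on the counter where it is.

Things in the scene. Friction and masses are not known exactly. Their poses are not given: they have to be found in the camera images.
- tube: clear upright packing tube fixed on a blue 110 x 110 x 4 mm foot plate; origin on the tube's axis at counter level. Bore floor 4 mm above the origin, mouth 174 mm; bore 44 mm wide, outside 51 mm (black nub housings, 66 mm across, none in the top 23 mm). Holds three feet at most: fully home, their centres are 31.5, 86.5 and 141.5 mm above the origin
- tube_mouth (a point): centre of the tube's mouth (top rim). Inside the bore three rows of black spring nubs, 32, 87 and 142 mm below this point, grip each foot: a foot let go in the mouth stops in the upper nubs with its top up to 12 mm above the mouth, stays where it is left, and takes about 3 to 8 N to push on down
- cap_knob (a point): red cap of the tube: round, 64 mm wide skirt (58 mm inside) 26 mm high with a knob 26 mm wide and 32 mm high on top; this point is on its axis, half-way up the knob's grip, 45 mm above the skirt's lower edge, 19 mm above the top of the skirt and 13 mm below the knob's top; z up. Starts loosely on the tube, its point then 23 mm above the mouth; 70 g
- cap: the same cap; origin at the centre of its lower edge
- dish: yellow square tray, 95 mm wide (85 mm inside), 20 mm high, fixed, holder for the cap; origin under its centre, inner floor 5 mm above it
- stand: grey block 80 x 80 x 65 mm, fixed, with a round hole (34 mm wide, 60 mm deep, chamfered) in the middle of its top, for the rod; origin under its centre, hole floor 5 mm above it
- stand_hole (a point): centre of the mouth of the hole in the grey block, 65 mm above its underside
- rod_grip (a point): packing rod: straight wooden dowel 30 mm thick, 170 mm long, with a black grip from 112 to 167 mm above its lower end; this point is on its axis 140 mm above the lower end; z points along the rod, up. Starts upright in the grey block, leaning a little; about 120 g
- rod: the same rod; origin at the centre of its lower end
- foot1_mid (a point): turned dark wooden furniture foot with a brass top and a heavy brass lower end: cylinder 40 mm wide, 55 mm high, the lowest 11 mm tapering to 32 mm; point at its centre, 27.5 mm above its lower (tapered) end; z up. Stands on the counter, tapered end down; 100 g. May be absent
- foot1: the same foot 1; origin at the centre of its lower end
- foot2_mid (a point): turned dark wooden furniture foot with a brass top and a heavy brass lower end: cylinder 40 mm wide, 55 mm high, the lowest 11 mm tapering to 32 mm; point at its centre, 27.5 mm above its lower (tapered) end; z up. Stands on the counter, tapered end down; 100 g. May be absent
- foot2: the same foot 2; origin at the centre of its lower end
- foot3_mid (a point): turned dark wooden furniture foot with a brass top and a heavy brass lower end: cylinder 40 mm wide, 55 mm high, the lowest 11 mm tapering to 32 mm; point at its centre, 27.5 mm above its lower (tapered) end; z up. Stands on the counter, tapered end down; 100 g. May be absent
- foot3: the same foot 3; origin at the centre of its lower end
- foot4_mid (a point): turned dark wooden furniture foot with a brass top and a heavy brass lower end: cylinder 40 mm wide, 55 mm high, the lowest 11 mm tapering to 32 mm; point at its centre, 27.5 mm above its lower (tapered) end; z up. Stands on the counter, tapered end down; 100 g. May be absent
- foot4: the same foot 4; origin at the centre of its lower end
- marker: blue marker 100 x 16 x 12 mm lying flat; origin under its centre; bystander, not part of the job
- tape_roll: roll of amber tape, 100 mm wide, 45 mm high; origin under its centre; bystander, not part of the job
- parcel: small cardboard parcel 100 x 110 x 70 mm; origin under its centre; bystander, not part of the job
- scanner: yellow and black hand scanner, about 150 x 65 x 35 mm, lying; origin under its centre; bystander, not part of the job
- stapler: blue stapler 130 x 35 x 43 mm; origin under its centre; bystander, not part of the job
Not all that is in view belongs to the job. What is shaped like the foot3 but green or pink is not meant.

How it is judged:
By the outcome, as a careful person would: the job done as asked, in the order asked, and still so for the second after the job is handed in, with the robot touching nothing.
Of foot1, foot2, foot3, foot4 only 2 to 3 are there at a start; the rules pass over those that are not, and their reading is None.
At some moment in a run one of foot1, foot2, foot3, foot4 may be knocked a few centimetres aside while the robot is not near it.
It also fails if it takes over 210 s, if anything falls off the work surface, if the arm or the gripper's body presses on something with over 40 N, if the wrist force passes 120 N, or if a joint passes its speed limit or range.

## Working session

There is one attempt and no reset: what is moved stays moved. The work goes in short steps, Python scripts to look and compute and a shell command to move; the robot and the scene stay as the last step left them, time stands still between calls to the robot, and variables do not carry over. Pictures are saved under pics/ and viewed, at most 14 in all, crops included, and the job is handed in when it is done.

```bash
ls; mkdir -p pics; cat > h.py <<'E'
import numpy as np, cv2
from cell import env
from scipy.spatial.transform import Rotation as R
def cam(n):
    c=env.read_camera(n); c['R']=cv2.Rodrigues(np.array(c['rvec'],float))[0]; c['t']=np.array(c['tvec'],float).ravel(); return c
def onz(c,u,v,z):
    d=c['R'].T@np.array([(u-c['cx'])/c['fx'],(v-c['cy'])/c['fy'],1]); o=-c['R'].T@c['t']
    return o+d*(z-o[2])/d[2]
def cloud(c):
    v,u=np.mgrid[:480,:640]; z=c['depth']
    p=np.stack([(u-c['cx'])/c['fx']*z,(v-c['cy'])/c['fy']*z,z],-1)
    w=(p-c['t'])@c['R']; w[z==0]=np.nan; return w
def proj(c,p):
    q=c['R']@np.array(p)+c['t']; return c['fx']*q[0]/q[2]+c['cx'], c['fy']*q[1]/q[2]+c['cy']
E
python3 - <<'E'
from h import *
o=env.get_obs(); print({k:np.round(v,3) for k,v in o.items()}, env.hold_point_z)
for n in('scene','top'):
    c=cam(n); cv2.imwrite(f'pics/{n}0.png',c['pixels']); np.savez(f'{n}0.npz',**c); print(n,-c['R'].T@c['t'],c['R'][2],c['fx'])
E
```

```text
pics
{'time_s': np.float64(0.0), 'qpos': array([-70.239,  18.44 ,  -4.017,  83.176,   1.296,  78.54 ,  -3.261]), 'joint_velocities': array([-0.021,  0.113, -0.01 , -0.147, -0.06 , -0.031,  0.025]), 'effort': array([ 0.0000e+00, -4.9126e+01, -4.0400e-01, -3.1253e+01, -6.4000e-02,
        4.3000e-02,  0.0000e+00]), 'tool_pos': array([0.211, 0.614, 0.221]), 'tool_rot': array([-1.79888e+02,  6.00000e-03,  1.61049e+02]), 'force': array([-0.946,  0.7  , -0.033]), 'wrist_torque': array([-0.059,  0.053,  0.01 ]), 'grasp_force': np.float64(0.0), 'grip_width': np.float64(0.086)} 0.0187
scene [ 1.17730378 -0.03765113  1.13602723] [-0.52883303  0.04643551 -0.84745464] 597.8853584186932
top [0.44189591 0.02521688 1.36111322] [ 0.08859262 -0.01257216 -0.9959886 ] 571.8090666402644
```

View pics/scene0.png

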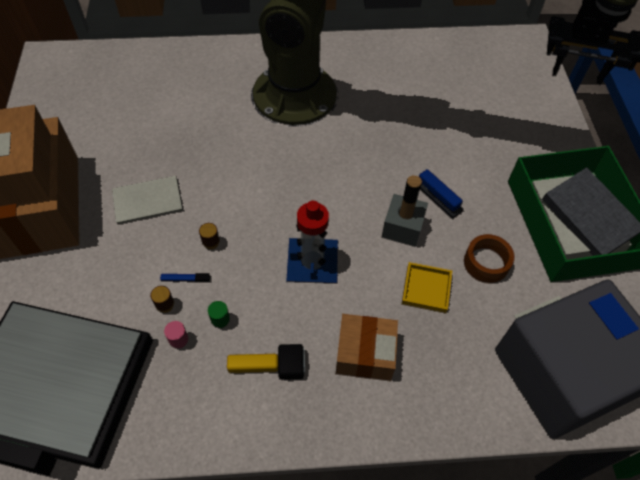

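View pics/top0.png

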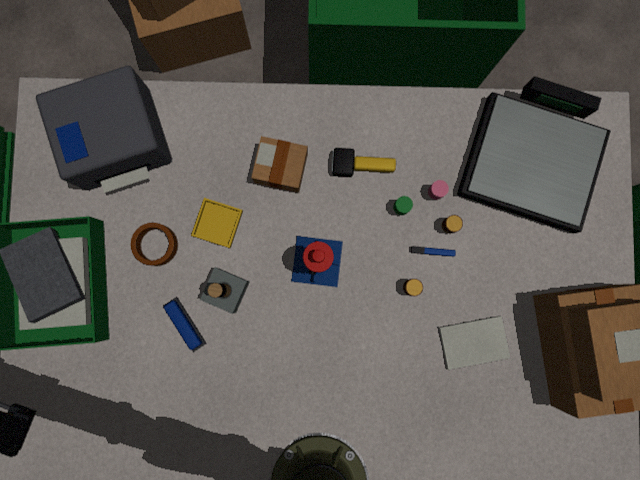

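The scene view shows two dark feet with brass tops at (208,235) and (161,298). The capped tube is at (313,215), the rod in its grey block at (412,200) and the tray at (428,287). The top view shows the same items: feet at (413,287) and (453,224), cap (318,256), tray (217,223), block (223,290), and no third foot.

```bash
cat > m.py <<'E'
from h import *
def comps(c,lo,hi,amin=30):
    h=cv2.cvtColor(c['pixels'],cv2.COLOR_BGR2HSV); m=cv2.inRange(h,lo,hi)
    n,l,s,ce=cv2.connectedComponentsWithStats(m)
    return [(l==i,s[i,4],ce[i]) for i in range(1,n) if s[i,4]>=amin]
E
python3 - <<'E'
from m import *
for n in('top','scene'):
    c=cam(n); W=cloud(c); hsv=cv2.cvtColor(c['pixels'],cv2.COLOR_BGR2HSV)
    for k,(lo,hi) in dict(red=((0,200,60),(5,255,255)),yel=((20,150,80),(32,255,255)),brass=((10,100,60),(22,255,255)),blue=((100,120,40),(125,255,255))).items():
        for m,a,ce in comps(c,lo,hi,50):
            p=W[m]; p=p[~np.isnan(p[:,0])]
            if not len(p): continue
            zt=np.percentile(p[:,2],90)
            t=p[p[:,2]>zt-.012]; r=cv2.minAreaRect((p[:,:2]*1000).astype(np.float32))
            print(n,k,a,ce.round(1),'ztop %.4f'%zt,'cen',((t.min(0)+t.max(0))/2).round(4), 'ray',onz(c,*ce,zt).round(4),'rect',np.round(r[0]),np.round(r[1]),round(r[2]))
    # grey block & rod
    print(n,[ (uv,hsv[uv[1],uv[0]],W[uv[1],uv[0]].round(3)) for uv in ([(215,290),(235,290),(217,285),(413,287)] if n=='top' else [(412,183),(400,225),(410,205),(208,230)])])
E
```

```text
top yel 496 [374.7 163.3] ztop 0.0317 cen [ 0.7457 -0.1179  0.0285] ray [ 0.745  -0.1168  0.0317] rect [ 747. -118.] [96. 31.] 86
top yel 1608 [216.4 222.6] ztop 0.0191 cen [0.5979 0.2543 0.0175] ray [0.5974 0.2539 0.0191] rect [598. 257.] [102.  95.] 73
top yel 144 [453.8 222.6] ztop 0.0582 cen [ 0.604  -0.2992  0.0544] ray [ 0.6045 -0.2978  0.0582] rect [ 605. -299.] [33. 34.] 56
top yel 169 [413.9 287.1] ztop 0.0579 cen [ 0.455  -0.2065  0.0535] ray [ 0.4547 -0.2065  0.0579] rect [ 455. -207.] [32. 35.] 1
top brass 1927 [184.2  15.5] ztop -0.4455 cen [ 1.3231  0.4631 -0.4464] ray [ 1.3313  0.4627 -0.4455] rect [1354.  547.] [508. 231.] 73
top brass 1687 [282.5 163.8] ztop 0.0723 cen [0.7355 0.107  0.07  ] ray [0.7298 0.0989 0.0723] rect [745. 110.] [121. 119.] 79
top brass 222 [453.7 223. ] ztop 0.0580 cen [ 0.6041 -0.2994  0.0538] ray [ 0.6036 -0.2975  0.058 ] rect [ 605. -298.] [40. 37.] 22
top brass 580 [152.1 243.5] ztop 0.0475 cen [0.543  0.3954 0.0446] ray [0.5426 0.3946 0.0475] rect [543. 396.] [99. 97.] 83
top brass 231 [413.7 287. ] ztop 0.0577 cen [ 0.4551 -0.2076  0.053
[... 3542 characters left out ...]
 [330.3 243.3] ztop 0.0061 cen [0.495  0.0543 0.0476] ray [0.477  0.0576 0.0061] rect [497.  55.] [26. 66.] 81
scene blue 212 [177.5 277. ] ztop 0.0132 cen [ 0.5453 -0.2751  0.0095] ray [ 0.5462 -0.275   0.0132] rect [ 544. -276.] [73. 16.] 84
scene blue 1148 [613.5 315.6] ztop 0.1536 cen [0.7503 0.5481 0.1509] ray [0.7531 0.5455 0.1536] rect [750. 548.] [82. 56.] 20
scene [((412, 183), array([ 16, 148, 100], dtype=uint8), array([0.451, 0.22 , 0.178])), ((400, 225), array([60, 14, 56], dtype=uint8), array([0.476, 0.206, 0.065])), ((410, 205), array([ 16, 145,  30], dtype=uint8), array([0.456, 0.225, 0.109])), ((208, 230), array([ 19, 195, 107], dtype=uint8), array([ 0.456, -0.207,  0.053]))]
```

```bash
python3 -m jog '[{"dp":[0,0,-3],"twist":-9.5,"fingers":1},{"dp":[0,0,-8],"twist":-19,"fingers":1},{"dp":[0,0,-8],"twist":-19,"fingers":1}]' 30
python3 -m jog '[{"dp":[-3,-5,0],"twist":0,"fingers":0.8},{"dp":[-5.5,-10.5,0],"twist":0,"fingers":0.8},{"dp":[-8,-16,0],"twist":0,"fingers":0.8},{"dp":[-11,-21,0],"twist":0,"fingers":0.8},{"dp":[-13.5,-26.5,0],"twist":0,"fingers":0.8},{"dp":[-16,-32,0],"twist":0,"fingers":0.8},{"dp":[-19,-37,0],"twist":0,"fingers":0.8},{"dp":[-21,-42,0],"twist":0,"fingers":0.8}]'
python3 - <<'E'
from m import *
c=cam('wrist'); cv2.imwrite('pics/w1.png',c['pixels']); print(env.get_obs()['tool_pos'],env.get_obs()['tool_rot'],-c['R'].T@c['t'],c['R'][2])
for n in('top','scene','wrist'):
    c=cam(n); W=cloud(c); h=cv2.cvtColor(c['pixels'],cv2.COLOR_BGR2HSV)
    m=((h[...,0]<6)|(h[...,0]>172))&(h[...,1]>150)&(h[...,2]>40)&(W[...,2]>.13)
    for z0,z1 in((.203,.22),(.17,.19)):
        p=W[m&(W[...,2]>z0)&(W[...,2]<z1)]
        if len(p)>5: print(n,len(p),'mid',((p.min(0)+p.max(0))/2).round(4),'ext',np.ptp(p,axis=0).round(3),'circ',cv2.minEnclosingCircle((p[:,:2]*1000).astype(np.float32)), 'med z',np.median(p[:,2]))
    # block top
    g=(h[...,1]<60)&(W[...,2]>.058)&(W[...,2]<.072)&(W[...,0]>.36)&(W[...,0]<.53)&(W[...,1]>.14)&(W[...,1]<.3)
    if g.sum()>50: print(n,'block',cv2.minAreaRect((W[g][:,:2]*1000).astype(np.float32)))
    g=(W[...,2]>.10)&(W[...,2]<.2)&(W[...,0]>.38)&(W[...,0]<.51)&(W[...,1]>.16)&(W[...,1]<.28)
    for a in(.08,.10,.12,.14,.155,.165):
        p=W[g&(abs(W[...,2]-a)<.01)]
        if len(p)>5: print(n,'rod',a,((p.min(0)+p.max(0))/2).round(4),np.ptp(p,axis=0).round(3))
E
```

```text
time_s: 0.57
tool_pos: [0.2117, 0.6167, 0.3076]
tool_rot: [179.5, 0.1, -179.9]
force: [0.4, 1.4, -0.2]
grip_width: 0.087
grasp_force: 0.0
time_s: 1.58
tool_pos: [0.4221, 0.1927, 0.3018]
tool_rot: [-180.0, -0.0, 179.9]
force: [1.0, 0.6, -0.7]
grip_width: 0.0697
grasp_force: 0.0
[0.42515952 0.1844264  0.30214353] [-1.79768606e+02  6.92946874e-02  1.79347593e+02] [0.35396857 0.19313185 0.46450824] [ 0.25090456 -0.00191688 -0.96800993]
top 126 mid [0.512  0.0146 0.2092] ext [0.025 0.024 0.012] circ ((512.1321411132812, 14.191208839416504), 12.674184799194336) med z 0.20882171364149932
top 585 mid [0.5129 0.0154 0.1789] ext [0.061 0.06  0.016] circ ((512.11572265625, 14.313355445861816), 31.72420310974121) med z 0.1769024509570191
top block ((470.8607177734375, 225.53173828125), (56.49022674560547, 20.941856384277344), 69.19166564941406)
scene 124 mid [0.5157 0.0145 0.2082] ext [0.025 0.024 0.01 ] circ ((516.0493774414062, 13.425777435302734), 13.534969329833984) med z 0.20859506894747099
scene 498 mid [0.518  0.0132 0.1802] ext [0.062 0.06  0.02 ] circ ((516.8870239257812, 12.71936988830
[... 152 characters left out ...]
87530517578)
scene rod 0.1 [0.4518 0.2252 0.1051] [0.015 0.027 0.01 ]
scene rod 0.12 [0.4499 0.2253 0.12  ] [0.018 0.03  0.02 ]
scene rod 0.14 [0.448  0.2246 0.1398] [0.021 0.029 0.019]
scene rod 0.155 [0.4485 0.2254 0.1549] [0.022 0.03  0.019]
scene rod 0.165 [0.4434 0.2251 0.1651] [0.032 0.029 0.02 ]
wrist block ((441.1723327636719, 224.7080841064453), (80.34658813476562, 80.56332397460938), 67.62841796875)
wrist rod 0.1 [0.4334 0.2227 0.105 ] [0.015 0.026 0.01 ]
wrist rod 0.12 [0.4349 0.2234 0.12  ] [0.018 0.028 0.02 ]
wrist rod 0.14 [0.4348 0.2232 0.14  ] [0.018 0.027 0.02 ]
wrist rod 0.155 [0.4344 0.2233 0.155 ] [0.017 0.028 0.02 ]
wrist rod 0.165 [0.4408 0.2245 0.165 ] [0.03 0.03 0.02]
```

```bash
python3 -m jog '[{"dp":[-3,-6,0],"twist":0,"fingers":0.8},{"dp":[-6,-12,0],"twist":0,"fingers":0.8},{"dp":[-9,-17.5,0],"twist":0,"fingers":0.8},{"dp":[-9,-17.5,0],"twist":0,"fingers":0.8},{"dp":[-9,-17.5,0],"twist":0,"fingers":0.8},{"dp":[-9,-17.5,0],"twist":0,"fingers":0.8}]'
python3 - <<'E'
from m import *
o=env.get_obs();print(o['tool_pos'],o['tool_rot'],o['joint_velocities'].round(1) if hasattr(o['joint_velocities'],'round') else '')
c=cam('wrist'); cv2.imwrite('pics/w2.png',c['pixels']); W=cloud(c); h=cv2.cvtColor(c['pixels'],cv2.COLOR_BGR2HSV)
m=((h[...,0]<6)|(h[...,0]>172))&(h[...,1]>150)&(h[...,2]>40)&(W[...,2]>.13)
for z0,z1 in((.203,.22),(.17,.19)):
        p=W[m&(W[...,2]>z0)&(W[...,2]<z1)]
        if len(p)>5: print(len(p),'mid',((p.min(0)+p.max(0))/2).round(4),'ext',np.ptp(p,axis=0).round(3),cv2.minEnclosingCircle((p[:,:2]*1000).astype(np.float32)))
E
```

```text
time_s: 2.52
tool_pos: [0.5111, 0.0229, 0.3022]
tool_rot: [180.0, -0.0, -179.7]
force: [1.2, 0.1, -0.1]
grip_width: 0.0698
grasp_force: 0.0
[0.51107156 0.02287628 0.30218149] [ 1.79960076e+02 -4.78459311e-02 -1.79710161e+02] [-0.1 -0.3  0.2 -0.   0.3 -0.1  0.4]
1260 mid [0.514  0.0135 0.2078] ext [0.025 0.025 0.009] ((514.3414916992188, 13.369436264038086), 12.927680015563965)
4644 mid [0.5142 0.0128 0.18  ] ext [0.063 0.063 0.02 ] ((514.3176879882812, 13.101042747497559), 31.958349227905273)
```

View pics/w2.png

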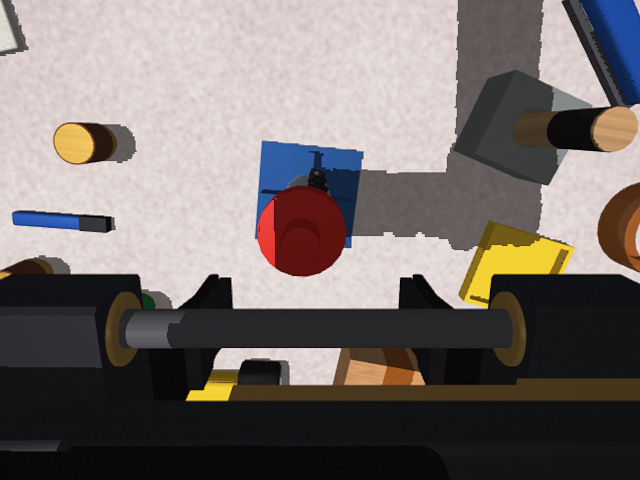

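The wrist view shows the cap at about (302,232), roughly 1 cm in y from the tool centre. The tube's mouth is covered by the cap.

```bash
python3 -m jog '[{"dp":[-0.3,-1,4],"twist":0,"fingers":0.8},{"dp":[-0.3,-1,8],"twist":0,"fingers":0.8},{"dp":[-0.3,-1,11],"twist":0,"fingers":0.8},{"dp":[-0.3,-1,12.1],"twist":0,"fingers":0.8},{"dp":[-0.3,-1,12.1],"twist":0,"fingers":0.8},{"dp":[-0.3,-1,12.1],"twist":0,"fingers":0.8}]'
python3 -m jog '[{"dp":[0,0,0],"twist":0,"fingers":0.1},{"dp":[0,0,0],"twist":0,"fingers":0.1},{"dp":[0,0,0],"twist":0,"fingers":0.1},{"dp":[0,0,0],"twist":0,"fingers":0.1},{"dp":[0,0,0],"twist":0,"fingers":0.1},{"dp":[0,0,0],"twist":0,"fingers":0.1}]' 20
```

```text
time_s: 3.32
tool_pos: [0.5156, 0.0105, 0.183]
tool_rot: [180.0, 0.1, -179.9]
force: [0.2, -0.2, 1.7]
grip_width: 0.0701
grasp_force: 0.0
time_s: 4.08
tool_pos: [0.5146, 0.0115, 0.1816]
tool_rot: [179.9, 0.0, -179.9]
force: [-0.9, 3.7, 0.7]
grip_width: 0.0256
grasp_force: 20.0
```

```bash
python3 -m jog '[{"dp":[0,0,-1],"twist":0,"fingers":0.1},{"dp":[0,0,-3],"twist":0,"fingers":0.1},{"dp":[0,0,-7],"twist":0,"fingers":0.1},{"dp":[0,0,-12],"twist":0,"fingers":0.1},{"dp":[-1,-0,-12],"twist":0,"fingers":0.1}]'
python3 -m jog '[{"dp":[-1.5,5,0],"twist":0,"fingers":0.1},{"dp":[-3,10,0],"twist":0,"fingers":0.1},{"dp":[-5,15,0],"twist":0,"fingers":0.1},{"dp":[-6.5,20,0],"twist":0,"fingers":0.1},{"dp":[-7.4,23,0],"twist":0,"fingers":0.1},{"dp":[-7.4,24.2,0],"twist":0,"fingers":0.1},{"dp":[-7.4,24.2,0],"twist":0,"fingers":0.1},{"dp":[-7.4,24.2,0],"twist":0,"fingers":0.1}]'
python3 - <<'E'
from m import *
c=cam('wrist'); cv2.imwrite('pics/w3.png',c['pixels']); W=cloud(c); h=cv2.cvtColor(c['pixels'],cv2.COLOR_BGR2HSV)
print(env.get_obs()['tool_pos'])
g=(W[...,2]>.155)&(W[...,2]<.185)&(abs(W[...,0]-.514)<.05)&(abs(W[...,1]-.0135)<.05)
for n in('top','scene','wrist'):
    c=cam(n);W=cloud(c);g=(W[...,2]>.165)&(W[...,2]<.182)&(abs(W[...,0]-.514)<.05)&(abs(W[...,1]-.0135)<.05)
    p=W[g]; print(n,len(p)); 
    if len(p)>5: print(((p.min(0)+p.max(0))/2).round(4),np.ptp(p,axis=0).round(3))
    h=cv2.cvtColor(c['pixels'],cv2.COLOR_BGR2HSV)
    g=(h[...,0]>20)&(h[...,0]<33)&(h[...,1]>150)&(W[...,2]>.014)&(W[...,2]<.025)&(abs(W[...,0]-.6)<.08)&(abs(W[...,1]-.254)<.08)
    if g.sum()>20: print('tray',cv2.minAreaRect((W[g][:,:2]*1000).astype(np.float32)))
E
```

```text
time_s: 4.7
tool_pos: [0.5268, 0.0086, 0.3066]
tool_rot: [180.0, 0.5, 180.0]
force: [0.3, 0.5, -0.8]
grip_width: 0.0254
grasp_force: 20.0
time_s: 5.7
tool_pos: [0.5987, 0.2496, 0.3019]
tool_rot: [-179.9, 0.0, 179.9]
force: [-0.1, -0.7, -0.8]
grip_width: 0.0253
grasp_force: 20.0
[0.5987679  0.24972103 0.30211089]
top 127
[0.5112 0.0153 0.1731] [0.048 0.048 0.015]
tray ((597.0313720703125, 254.05615234375), (96.06271362304688, 93.93194580078125), 73.50741577148438)
scene 196
[0.5154 0.0149 0.1709] [0.053 0.048 0.012]
tray ((601.26513671875, 253.15353393554688), (94.60623168945312, 98.57109832763672), 73.97319793701172)
wrist 325
[0.5169 0.0354 0.1696] [0.032 0.01  0.009]
tray ((599.6861572265625, 253.014892578125), (94.97314453125, 94.75544738769531), 73.48282623291016)
```

View pics/w3.png

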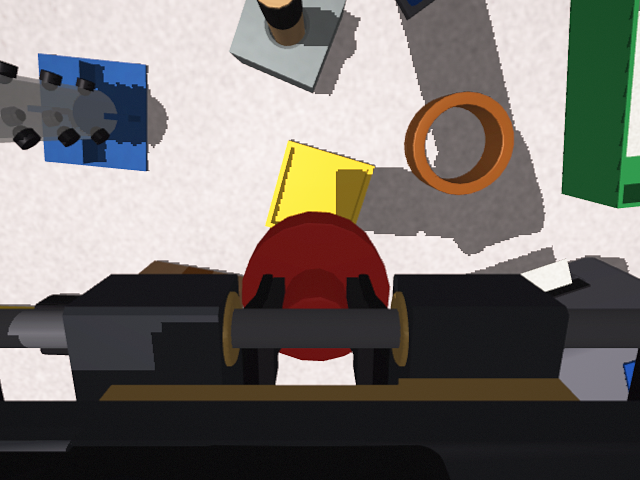

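The wrist view shows the cap level in the gripper at (315,285), above the tray at (325,185), with nothing in the way.

```bash
python3 -m jog '[{"dp":[0,0.35,6],"twist":0,"fingers":0.1},{"dp":[0,0.35,12],"twist":0,"fingers":0.1},{"dp":[0,0.35,18],"twist":0,"fingers":0.1},{"dp":[0,0.35,23],"twist":0,"fingers":0.1},{"dp":[0,0.35,25.5],"twist":0,"fingers":0.1},{"dp":[0,0.35,26.6],"twist":0,"fingers":0.1},{"dp":[0,0.35,26.6],"twist":0,"fingers":0.1},{"dp":[0,0.35,26.6],"twist":0,"fingers":0.1}]'
python3 -m jog '[{"dp":[0,0,0],"twist":0,"fingers":0.6},{"dp":[0,0,0],"twist":0,"fingers":0.6},{"dp":[0,0,0],"twist":0,"fingers":0.6},{"dp":[0,0,0],"twist":0,"fingers":0.6},{"dp":[0,0,-2],"twist":0,"fingers":0.6},{"dp":[0,0,-6],"twist":0,"fingers":0.8},{"dp":[0,0,-12],"twist":0,"fingers":0.8},{"dp":[0,0,-16.5],"twist":0,"fingers":0.8}]'
python3 -m jog '[{"dp":[0,-6,0],"twist":0,"fingers":0.8},{"dp":[0,-12,0],"twist":0,"fingers":0.8},{"dp":[0.5,-18,0],"twist":0,"fingers":0.8},{"dp":[1,-24,0],"twist":0,"fingers":0.8},{"dp":[3,-30,0],"twist":0,"fingers":0.8},{"dp":[6,-35,0],"twist":0,"fingers":0.8},{"dp":[10,-39,0],"twist":0,"fingers":0.8},{"dp":[14,-44,0],"twist":0,"fingers":0.8}]'
```

```text
time_s: 6.9
tool_pos: [0.5995, 0.2559, 0.037]
tool_rot: [179.9, 0.1, -180.0]
force: [-0.0, 0.7, -0.7]
grip_width: 0.0253
grasp_force: 20.0
time_s: 7.9
tool_pos: [0.5993, 0.2556, 0.2051]
tool_rot: [179.9, 0.2, -180.0]
force: [1.2, 0.8, 0.4]
grip_width: 0.0679
grasp_force: 0.0
time_s: 8.9
tool_pos: [0.4588, -0.1846, 0.202]
tool_rot: [180.0, 0.1, -179.9]
force: [0.5, -0.8, 0.2]
grip_width: 0.0698
grasp_force: 0.0
```

```bash
cat > feet.py <<'E'
from m import *
print(env.get_obs()['tool_pos'].round(4), env.get_obs()['time_s'])
for n in('top','scene','wrist'):
    c=cam(n); W=cloud(c); h=cv2.cvtColor(c['pixels'],cv2.COLOR_BGR2HSV)
    m=((h[...,0]>8)&(h[...,0]<27)&(h[...,1]>90)&(W[...,2]>.045)&(W[...,2]<.062)).astype(np.uint8)
    k,l,s,ce=cv2.connectedComponentsWithStats(m)
    for i in range(1,k):
        p=W[l==i]; 
        if s[i,4]>60: 
            if max(np.ptp(p[:,0]),np.ptp(p[:,1]))<.06: print(n,'foot',((p.min(0)+p.max(0))/2).round(4),np.ptp(p,axis=0).round(3))
    m=((h[...,0]<6)|(h[...,0]>172))&(h[...,1]>150)&(h[...,2]>40)&(abs(W[...,0]-.6)<.09)&(abs(W[...,1]-.254)<.09)
    p=W[m]
    if m.sum()>30: print(n,'cap',((p.min(0)+p.max(0))/2).round(4),p.max(0).round(3))
E
python3 feet.py
```

```text
[ 0.4588 -0.1846  0.202 ] 8.9
top foot [ 0.6033 -0.299   0.0529] [0.039 0.04  0.015]
top foot [ 0.4549 -0.1952  0.0533] [0.032 0.015 0.016]
top cap [0.5961 0.2587 0.0366] [0.626 0.292 0.067]
scene foot [ 0.4586 -0.2077  0.0523] [0.04  0.038 0.014]
scene foot [ 0.6064 -0.2993  0.0525] [0.043 0.039 0.014]
scene cap [0.6003 0.2557 0.0387] [0.632 0.286 0.067]
wrist foot [ 0.4561 -0.2092  0.0519] [0.04  0.039 0.013]
wrist foot [ 0.6021 -0.2915  0.0515] [0.017 0.022 0.013]
```

```bash
python3 -m jog '[{"dp":[0.25,-2.3,3],"twist":0,"fingers":0.8},{"dp":[0.25,-2.3,8],"twist":0,"fingers":0.8},{"dp":[0.25,-2.3,13],"twist":0,"fingers":0.8},{"dp":[0.25,-2.3,16.3],"twist":0,"fingers":0.8},{"dp":[0.25,-2.3,17.2],"twist":0,"fingers":0.8},{"dp":[0.25,-2.3,17.2],"twist":0,"fingers":0.8},{"dp":[0.25,-2.3,17.2],"twist":0,"fingers":0.8}]'
python3 -m jog '[{"dp":[0,0,0],"twist":0,"fingers":0.3},{"dp":[0,0,0],"twist":0,"fingers":0.3},{"dp":[0,0,0],"twist":0,"fingers":0.3},{"dp":[0,0,0],"twist":0,"fingers":0.3},{"dp":[0,0,0],"twist":0,"fingers":0.3}]' 25
python3 -m jog '[{"dp":[0,0,-2],"twist":0,"fingers":0.3},{"dp":[0,0,-7],"twist":0,"fingers":0.3},{"dp":[0,0,-13],"twist":0,"fingers":0.3},{"dp":[0,0,-19],"twist":0,"fingers":0.3},{"dp":[0,0,-23],"twist":0,"fingers":0.3},{"dp":[0,0,-23],"twist":0,"fingers":0.3}]'
```

```text
time_s: 9.93
tool_pos: [0.4589, -0.2065, 0.0302]
tool_rot: [-180.0, 0.2, -179.9]
force: [-0.9, -0.2, 0.8]
grip_width: 0.0695
grasp_force: 0.0
time_s: 10.55
tool_pos: [0.4574, -0.2065, 0.0287]
tool_rot: [-180.0, 0.0, -180.0]
force: [-0.2, -0.8, 1.4]
grip_width: 0.0393
grasp_force: 25.0
time_s: 11.3
tool_pos: [0.4589, -0.207, 0.2617]
tool_rot: [-180.0, 0.4, -180.0]
force: [0.9, 0.1, -1.7]
grip_width: 0.0396
grasp_force: 25.0
```

```bash
python3 -m jog '[{"dp":[-1,5,0],"twist":0,"fingers":0.3},{"dp":[-2,10,0],"twist":0,"fingers":0.3},{"dp":[-3,13,0],"twist":0,"fingers":0.3},{"dp":[-3,14,0],"twist":0,"fingers":0.3},{"dp":[-3,14,0],"twist":0,"fingers":0.3},{"dp":[-3,14,0],"twist":0,"fingers":0.3}]'
python3 - <<'E'
from m import *
c=cam('wrist'); cv2.imwrite('pics/w4.png',c['pixels']); W=cloud(c)
o=env.get_obs();print(o['tool_pos'])
m=(abs(W[...,2]-.174)<.006)&(abs(W[...,0]-.514)<.05)&(abs(W[...,1]-.0135)<.05)
p=W[m]; print(len(p),((p.min(0)+p.max(0))/2).round(4),np.ptp(p,axis=0).round(3),cv2.minEnclosingCircle((p[:,:2]*1000).astype(np.float32)))
# held foot
m=(abs(W[...,0]-o['tool_pos'][0])<.03)&(abs(W[...,1]-o['tool_pos'][1])<.022)&(W[...,2]>.22)&(W[...,2]<.3)
h=cv2.cvtColor(c['pixels'],cv2.COLOR_BGR2HSV); m&=h[...,1]>90
p=W[m]; print(len(p),p.min(0),p.max(0),np.median(p,0))
print(proj(c,(.5143,.014,.174)))
E
```

```text
time_s: 12.05
tool_pos: [0.4866, -0.0682, 0.2583]
tool_rot: [-180.0, -0.0, 179.9]
force: [0.4, 0.1, -0.3]
grip_width: 0.0393
grasp_force: 25.0
[ 0.48677301 -0.06811302  0.25842575]
926 [0.5094 0.013  0.1721] [0.042 0.049 0.008] ((513.40185546875, 13.586788177490234), 25.22359848022461)
7168 [ 0.46540741 -0.0891503   0.24107554] [ 0.50597845 -0.04746789  0.29989365] [ 0.47330152 -0.06808923  0.28496107]
(np.float64(445.49524360558235), np.float64(286.26049158464576))
```

View pics/w4.png

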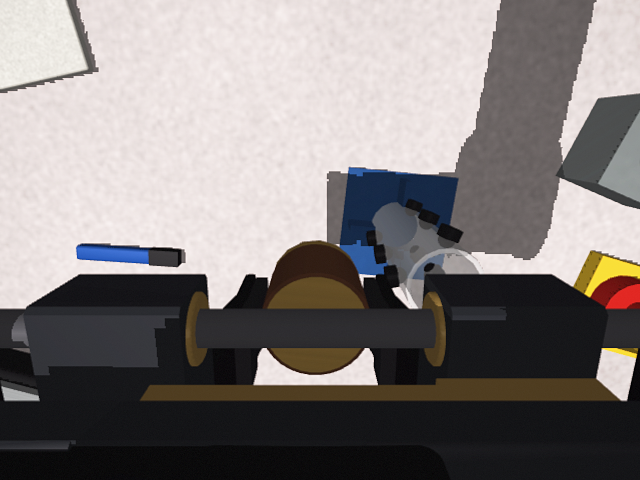

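The wrist view shows the foot upright in the fingers at (315,305) and the tube's rim at (445,285), clear of obstructions.

```bash
python3 -m jog '[{"dp":[-1,3,0],"twist":0,"fingers":0.3},{"dp":[-2,6,0],"twist":0,"fingers":0.3},{"dp":[-2.8,8.15,0],"twist":0,"fingers":0.3},{"dp":[-2.8,8.15,2.5],"twist":0,"fingers":0.3},{"dp":[-2.8,8.15,4.8],"twist":0,"fingers":0.3},{"dp":[-2.8,8.15,4.8],"twist":0,"fingers":0.3},{"dp":[-2.8,8.15,4.8],"twist":0,"fingers":0.3}]'
python3 -m jog '[{"dp":[0,0,0.4],"twist":0,"fingers":0.3},{"dp":[0,0,0.8],"twist":0,"fingers":0.3},{"dp":[0,0,1.2],"twist":0,"fingers":0.3},{"dp":[0,0,1.2],"twist":0,"fingers":0.3}]'
```

```text
time_s: 12.98
tool_pos: [0.5157, 0.0147, 0.2115]
tool_rot: [180.0, 0.1, 180.0]
force: [-0.1, 0.3, -1.1]
grip_width: 0.0393
grasp_force: 25.0
time_s: 13.48
tool_pos: [0.5148, 0.0152, 0.1982]
tool_rot: [-180.0, -0.0, -179.9]
force: [-0.5, -0.2, -1.4]
grip_width: 0.0393
grasp_force: 25.0
```

```bash
python3 -m jog '[{"dp":[0,-0.15,0],"twist":0,"fingers":0.3},{"dp":[0,-0.15,0.4],"twist":0,"fingers":0.3},{"dp":[0,-0.15,0.8],"twist":0,"fingers":0.3},{"dp":[0,-0.15,1.2],"twist":0,"fingers":0.3},{"dp":[0,-0.15,1.6],"twist":0,"fingers":0.3},{"dp":[0,-0.15,1.8],"twist":0,"fingers":0.3},{"dp":[0,-0.15,1.8],"twist":0,"fingers":0.3},{"dp":[0,-0.15,1.8],"twist":0,"fingers":0.3}]'
```

```text
time_s: 14.48
tool_pos: [0.5152, 0.0137, 0.1807]
tool_rot: [180.0, 0.0, -180.0]
force: [0.3, -0.4, -1.7]
grip_width: 0.0394
grasp_force: 25.0
```

```bash
python3 -m jog '[{"dp":[0,0,0],"twist":0,"fingers":0.7},{"dp":[0,0,0],"twist":0,"fingers":0.7},{"dp":[0,0,0],"twist":0,"fingers":0.7},{"dp":[0,0,0],"twist":0,"fingers":0.7},{"dp":[0,0,-2],"twist":0,"fingers":0.7},{"dp":[0,0,-6],"twist":0,"fingers":0.7},{"dp":[0,0,-9],"twist":0,"fingers":0.7},{"dp":[0,0,-9],"twist":0,"fingers":0.7}]'
python3 -m jog '[{"dp":[2,5,0],"twist":0,"fingers":0.7},{"dp":[4,10,0],"twist":0,"fingers":0.7},{"dp":[6,15,0],"twist":0,"fingers":0.7},{"dp":[7.4,18,0],"twist":0,"fingers":0.7},{"dp":[7.4,18,0],"twist":0,"fingers":0.7},{"dp":[7.4,18,0],"twist":0,"fingers":0.7}]'
cat > rod.py <<'E'
from m import *
o=env.get_obs();print(o['tool_pos'])
for n in('scene','wrist','top'):
    c=cam(n);W=cloud(c)
    g=(W[...,2]>.08)&(W[...,2]<.2)&(abs(W[...,0]-.4415)<.04)&(abs(W[...,1]-.225)<.035)
    if n=='wrist': cv2.imwrite('pics/wr.png',c['pixels'])
    for a in(.09,.11,.13,.15,.165):
        p=W[g&(abs(W[...,2]-a)<.008)]
        if len(p)>15: # fit circle radius 15
            from scipy.optimize import least_squares
            s=least_squares(lambda q:np.hypot(p[:,0]-q[0],p[:,1]-q[1])-.015,[p[:,0].mean()+(.01 if n=='wrist' else -.01),p[:,1].mean()],loss='soft_l1',f_scale=.001)
            print(n,a,len(p),s.x.round(4))
    p=W[g&(W[...,2]>.169)]
    if len(p)>15: print(n,'top',((p.min(0)+p.max(0))/2).round(4),p.max(0).round(4))
    g=(W[...,2]>.165)&(W[...,2]<.2)&(abs(W[...,0]-.514)<.02)&(abs(W[...,1]-.0135)<.02)
    p=W[g]
    if len(p)>15: print(n,'foot in tube',((p.min(0)+p.max(0))/2).round(4),p.max(0).round(4),np.median(p[:,2]))
E
python3 rod.py
```

```text
time_s: 15.48
tool_pos: [0.5166, 0.0138, 0.2732]
tool_rot: [179.9, 0.3, -180.0]
force: [0.1, -0.7, -0.3]
grip_width: 0.0612
grasp_force: 0.0
time_s: 16.23
tool_pos: [0.441, 0.1926, 0.2698]
tool_rot: [-179.9, -0.0, -180.0]
force: [-0.5, -0.3, -0.4]
grip_width: 0.0609
grasp_force: 0.0
[0.4410453  0.19264326 0.26981703]
scene 0.09 60 [0.4415 0.2259]
scene 0.11 52 [0.4414 0.2264]
scene 0.13 75 [0.4419 0.2253]
scene 0.15 73 [0.4419 0.2256]
scene 0.165 108 [0.4418 0.2257]
scene top [0.4431 0.2255 0.1735] [0.4586 0.2398 0.1778]
scene foot in tube [0.5142 0.0135 0.176 ] [0.534  0.0335 0.1867] 0.18079571165448471
wrist 0.09 108 [0.4414 0.2249]
wrist 0.11 103 [0.4414 0.2249]
wrist 0.13 152 [0.4409 0.2247]
wrist 0.15 194 [0.4409 0.2247]
wrist 0.165 268 [0.441  0.2247]
wrist top [0.4408 0.2247 0.1735] [0.4558 0.2398 0.1777]
top foot in tube [0.5141 0.0135 0.1775] [0.5333 0.0333 0.1891] 0.18098315058829717
```

```bash
python3 -m jog '[{"dp":[0,3.2,0],"twist":0,"fingers":0.7},{"dp":[0,3.2,3],"twist":0,"fingers":0.7},{"dp":[0,3.2,7],"twist":0,"fingers":0.7},{"dp":[0,3.2,11],"twist":0,"fingers":0.7},{"dp":[0,3.2,13],"twist":0,"fingers":0.7},{"dp":[0,3.2,13.8],"twist":0,"fingers":0.7},{"dp":[0,3.2,13.8],"twist":0,"fingers":0.7},{"dp":[0,3.2,13.8],"twist":0,"fingers":0.7}]'
python3 -m jog '[{"dp":[0,0,0],"twist":0,"fingers":0.2},{"dp":[0,0,0],"twist":0,"fingers":0.2},{"dp":[0,0,0],"twist":0,"fingers":0.2},{"dp":[0,0,0],"twist":0,"fingers":0.2},{"dp":[0,0,0],"twist":0,"fingers":0.2},{"dp":[0,0,0],"twist":0,"fingers":0.2}]' 60
python3 -m jog '[{"dp":[0,0,-1],"twist":0,"fingers":0.2},{"dp":[0,0,-3],"twist":0,"fingers":0.2},{"dp":[0,0,-6],"twist":0,"fingers":0.2},{"dp":[0,0,-12],"twist":0,"fingers":0.2},{"dp":[0,0,-18],"twist":0,"fingers":0.2},{"dp":[0,0,-22],"twist":0,"fingers":0.2},{"dp":[0,0,-22],"twist":0,"fingers":0.2}]'
```

```text
time_s: 17.38
tool_pos: [0.4418, 0.2259, 0.1337]
tool_rot: [179.9, 0.1, -180.0]
force: [-0.2, -0.9, -0.1]
grip_width: 0.0612
grasp_force: 0.0
time_s: 18.12
tool_pos: [0.441, 0.2257, 0.1326]
tool_rot: [180.0, 0.0, -180.0]
force: [0.1, -0.4, 0.9]
grip_width: 0.0286
grasp_force: 60.0
time_s: 19.0
tool_pos: [0.4422, 0.2263, 0.3566]
tool_rot: [179.8, 0.3, -180.0]
force: [-1.1, 0.6, -1.7]
grip_width: 0.0287
grasp_force: 60.0
```

```bash
python3 -m jog '[{"dp":[-1.5,-5,0],"twist":0,"fingers":0.2},{"dp":[-3.5,-10,0],"twist":0,"fingers":0.2},{"dp":[-5.5,-15,0],"twist":0,"fingers":0.2},{"dp":[-6.8,-19,0],"twist":0,"fingers":0.2},{"dp":[-7.2,-21.2,0],"twist":0,"fingers":0.2},{"dp":[-7.2,-21.2,0],"twist":0,"fingers":0.2},{"dp":[-7.2,-21.2,0],"twist":0,"fingers":0.2},{"dp":[-7.2,-21.2,0],"twist":0,"fingers":0.2}]'
cat > rt.py <<'E'
from m import *
from scipy.optimize import least_squares
o=env.get_obs();t=o['tool_pos'];print(t,o['force'])
for n in('scene','wrist'):
    c=cam(n);W=cloud(c);cv2.imwrite(f'pics/rt_{n}.png',c['pixels']);q0=-c['R'].T@c['t']
    g=(abs(W[...,0]-t[0])<.03)&(abs(W[...,1]-t[1])<.03)
    for a in np.array([-.115,-.10,-.08,-.06,-.04,-.02]):
        p=W[g&(abs(W[...,2]-t[2]-a)<.008)]
        if len(p)>15:
            s=least_squares(lambda q:np.hypot(p[:,0]-q[0],p[:,1]-q[1])-.015,p[:,:2].mean(0)-.01*np.sign(q0[0]-t[0])*np.array([1,0]),loss='soft_l1',f_scale=.001)
            print(n,a,len(p),s.x.round(4))
E
python3 rt.py
```

```text
time_s: 20.0
tool_pos: [0.5128, 0.0155, 0.3522]
tool_rot: [180.0, -0.0, -179.8]
force: [0.3, -0.7, -1.0]
grip_width: 0.0292
grasp_force: 60.0
[0.51276834 0.015503   0.35216747] [ 0.27414001 -0.72945168 -0.98754852]
scene -0.115 82 [0.5131 0.0164]
scene -0.1 84 [0.5133 0.0161]
scene -0.08 90 [0.5133 0.0161]
scene -0.06 99 [0.5131 0.0163]
scene -0.04 101 [0.5134 0.0164]
scene -0.02 94 [0.5132 0.0164]
wrist -0.115 172 [0.5134 0.0149]
wrist -0.1 198 [0.5134 0.015 ]
wrist -0.08 255 [0.5134 0.0151]
wrist -0.06 329 [0.5135 0.0151]
wrist -0.04 422 [0.5135 0.0152]
wrist -0.02 481 [0.5134 0.0153]
```

```bash
python3 -m jog '[{"dp":[-0.1,-0.2,2],"twist":0,"fingers":0.2},{"dp":[-0.1,-0.2,3.5],"twist":0,"fingers":0.2},{"dp":[-0.1,-0.2,4.2],"twist":0,"fingers":0.2},{"dp":[-0.1,-0.2,4.8],"twist":0,"fingers":0.2},{"dp":[-0.1,-0.2,5.4],"twist":0,"fingers":0.2},{"dp":[-0.1,-0.2,6],"twist":0,"fingers":0.2},{"dp":[-0.1,-0.2,6],"twist":0,"fingers":0.2}]'
python3 -m jog '[{"dp":[0,0,0.7],"twist":0,"fingers":0.2},{"dp":[0,0,1.4],"twist":0,"fingers":0.2},{"dp":[0,0,2.1],"twist":0,"fingers":0.2},{"dp":[0,0,2.8],"twist":0,"fingers":0.2},{"dp":[0,0,3.5],"twist":0,"fingers":0.2},{"dp":[0,0,4.2],"twist":0,"fingers":0.2},{"dp":[0,0,4.9],"twist":0,"fingers":0.2},{"dp":[0,0,5.6],"twist":0,"fingers":0.2}]'
```

```text
time_s: 20.98
tool_pos: [0.5142, 0.0119, 0.2919]
tool_rot: [180.0, 0.0, -179.9]
force: [0.2, -0.5, -1.7]
grip_width: 0.029
grasp_force: 60.0
time_s: 21.98
tool_pos: [0.5142, 0.0117, 0.2362]
tool_rot: [180.0, 0.0, -180.0]
force: [0.3, -0.3, 1.7]
grip_width: 0.029
grasp_force: 60.0
```

```bash
python3 -m jog '[{"dp":[0,0.2,-3],"twist":0,"fingers":0.2},{"dp":[0,0.2,-7],"twist":0,"fingers":0.2},{"dp":[0,0.2,-11],"twist":0,"fingers":0.2},{"dp":[0,0.2,-12],"twist":0,"fingers":0.2},{"dp":[0,0.2,-12],"twist":0,"fingers":0.2}]'
python3 -m jog '[{"dp":[1.5,5,0],"twist":0,"fingers":0.2},{"dp":[3.5,10,0],"twist":0,"fingers":0.2},{"dp":[5.5,15,0],"twist":0,"fingers":0.2},{"dp":[6.8,19,0],"twist":0,"fingers":0.2},{"dp":[7.3,21.2,0],"twist":0,"fingers":0.2},{"dp":[7.3,21.2,0],"twist":0,"fingers":0.2},{"dp":[7.3,21.2,0],"twist":0,"fingers":0.2},{"dp":[7.3,21.2,0],"twist":0,"fingers":0.2}]'
python3 rt.py
python3 - <<'E'
from m import *
for n in('top','scene','wrist'):
    c=cam(n);W=cloud(c)
    g=(W[...,2]>.06)&(W[...,2]<.166)&(abs(W[...,0]-.514)<.021)&(abs(W[...,1]-.0135)<.021)
    p=W[g]; print(n,len(p),np.percentile(p[:,2],[10,50,90]).round(3) if len(p) else '')
E
```

```text
time_s: 22.6
tool_pos: [0.514, 0.0138, 0.3557]
tool_rot: [180.0, -0.0, -180.0]
force: [0.6, 0.2, -1.9]
grip_width: 0.0287
grasp_force: 60.0
time_s: 23.6
tool_pos: [0.4415, 0.224, 0.3562]
tool_rot: [-180.0, -0.0, 179.9]
force: [0.3, -1.0, -1.1]
grip_width: 0.0288
grasp_force: 60.0
[0.44147294 0.2239689  0.35623234] [ 0.29248551 -0.98332502 -1.08645562]
scene -0.115 84 [0.4418 0.2247]
scene -0.1 84 [0.4416 0.2242]
scene -0.08 87 [0.4419 0.2248]
scene -0.06 96 [0.4417 0.2249]
scene -0.04 99 [0.4417 0.2251]
scene -0.02 98 [0.4419 0.2249]
wrist -0.115 172 [0.442  0.2239]
wrist -0.1 196 [0.442  0.2239]
wrist -0.08 249 [0.4421 0.224 ]
wrist -0.06 315 [0.4421 0.2241]
wrist -0.04 417 [0.4421 0.2242]
wrist -0.02 480 [0.442  0.2243]
top 325 [0.102 0.107 0.144]
scene 349 [0.095 0.139 0.161]
wrist 940 [0.088 0.139 0.161]
```

```bash
python3 -m jog '[{"dp":[0.05,0.1,5],"twist":0,"fingers":0.2},{"dp":[0.05,0.1,10],"twist":0,"fingers":0.2},{"dp":[0.05,0.1,14],"twist":0,"fingers":0.2},{"dp":[0.05,0.1,15],"twist":0,"fingers":0.2},{"dp":[0.05,0.1,15.5],"twist":0,"fingers":0.2},{"dp":[0.05,0.1,15.5],"twist":0,"fingers":0.2}]'
python3 -m jog '[{"dp":[0,0,0.5],"twist":0,"fingers":0.2},{"dp":[0,0,1],"twist":0,"fingers":0.2},{"dp":[0,0,1.5],"twist":0,"fingers":0.2},{"dp":[0,0,2.5],"twist":0,"fingers":0.2}]'
```

```text
time_s: 24.6
tool_pos: [0.4413, 0.2271, 0.203]
tool_rot: [179.9, 0.1, -180.0]
force: [-0.2, -0.9, -1.2]
grip_width: 0.0289
grasp_force: 60.0
time_s: 25.1
tool_pos: [0.4407, 0.2268, 0.1764]
tool_rot: [180.0, 0.0, -180.0]
force: [-0.2, 0.2, -0.4]
grip_width: 0.029
grasp_force: 60.0
```

```bash
python3 -m jog '[{"dp":[0,-0.1,1],"twist":0,"fingers":0.2},{"dp":[0,-0.1,2],"twist":0,"fingers":0.2},{"dp":[0,-0.1,3],"twist":0,"fingers":0.2},{"dp":[0,-0.1,3.8],"twist":0,"fingers":0.2},{"dp":[0,-0.1,4.2],"twist":0,"fingers":0.2},{"dp":[0,-0.1,4.2],"twist":0,"fingers":0.2}]'
python3 -m jog '[{"dp":[0,0,0],"twist":0,"fingers":0.7},{"dp":[0,0,0],"twist":0,"fingers":0.7},{"dp":[0,0,0],"twist":0,"fingers":0.7},{"dp":[0,0,-1],"twist":0,"fingers":0.7},{"dp":[0,0,-3],"twist":0,"fingers":0.7},{"dp":[0,0,-6],"twist":0,"fingers":0.7},{"dp":[0,0,-11],"twist":0,"fingers":0.7},{"dp":[0,0,-12],"twist":0,"fingers":0.7}]'
python3 -m jog '[{"dp":[-2,-5,0],"twist":0,"fingers":0.8},{"dp":[-5,-10,0],"twist":0,"fingers":0.8},{"dp":[-8,-15,0],"twist":0,"fingers":0.8},{"dp":[-10.5,-20.5,0],"twist":0,"fingers":0.8},{"dp":[-12,-26,0],"twist":0,"fingers":0.8},{"dp":[-13,-32,0],"twist":0,"fingers":0.8},{"dp":[-14,-38,0],"twist":0,"fingers":0.8},{"dp":[-15,-43,0],"twist":0,"fingers":0.8}]'
python3 -m jog '[{"dp":[0,-1,0],"twist":0,"fingers":0.8},{"dp":[0,-1,0],"twist":0,"fingers":0.8}]'
python3 feet.py;python3 rod.py
```

```text
time_s: 25.85
tool_pos: [0.4403, 0.2256, 0.1344]
tool_rot: [-180.0, -0.0, -179.9]
force: [0.2, -0.4, -0.9]
grip_width: 0.0288
grasp_force: 60.0
time_s: 26.85
tool_pos: [0.4422, 0.2266, 0.2591]
tool_rot: [179.8, 0.3, -180.0]
force: [0.3, 0.4, 0.7]
grip_width: 0.0606
grasp_force: 0.0
time_s: 27.85
tool_pos: [0.5904, -0.2068, 0.2545]
tool_rot: [-180.0, -0.0, 180.0]
force: [1.1, 0.3, 0.4]
grip_width: 0.0697
grasp_force: 0.0
time_s: 28.1
tool_pos: [0.5904, -0.2144, 0.2541]
tool_rot: [180.0, -0.1, 180.0]
force: [-0.1, -0.1, -0.3]
grip_width: 0.0692
grasp_force: 0.0
[ 0.5904 -0.2144  0.2541] 28.1
top cap [0.5963 0.2588 0.037 ] [0.626 0.293 0.069]
scene foot [ 0.6079 -0.299   0.0524] [0.041 0.039 0.014]
scene cap [0.6004 0.2552 0.0388] [0.632 0.286 0.067]
wrist foot [ 0.6052 -0.3004  0.0517] [0.04  0.04  0.013]
[ 0.59121567 -0.21176835  0.25445322]
scene 0.09 65 [0.4413 0.2269]
scene 0.11 62 [0.4411 0.227 ]
scene 0.13 67 [0.4414 0.2264]
scene 0.15 74 [0.4416 0.2265]
scene 0.165 118 [0.4417 0.2271]
scene top [0.4408 0.2258 0.1742] [0.4573 0.2405 0.179 ]
scene foot in tube [0.5138 0.0135 0.171 ] [0.5334 0.0335 0.1768] 0.17113320778274846
top 0.13 18 [0.4364 0.2012]
top 0.15 18 [0.4395 0.2   ]
top 0.165 69 [0.4393 0.2273]
top top [0.4384 0.2256 0.1746] [0.4519 0.2397 0.18  ]
top foot in tube [0.514  0.0135 0.1724] [0.5331 0.0333 0.1786] 0.1719800063114026
```

```bash
python3 -m jog '[{"dp":[-1.5,-5,0],"twist":0,"fingers":0.8},{"dp":[-1.5,-8.7,3],"twist":0,"fingers":0.8},{"dp":[-1.5,-8.7,8],"twist":0,"fingers":0.8},{"dp":[-1.5,-8.7,13],"twist":0,"fingers":0.8},{"dp":[-1.5,-8.7,13],"twist":0,"fingers":0.8},{"dp":[-1.5,-8.7,13],"twist":0,"fingers":0.8}]'
python3 feet.py
```

```text
time_s: 29.15
tool_pos: [0.6071, -0.3013, 0.1268]
tool_rot: [-179.9, 0.1, -179.9]
force: [0.3, -0.7, -0.4]
grip_width: 0.0695
grasp_force: 0.0
[ 0.6071 -0.3013  0.1268] 29.15
top foot [0.5523 0.4321 0.0484] [0.056 0.022 0.007]
top cap [0.5966 0.2598 0.0349] [0.627 0.294 0.07 ]
scene foot [ 0.6084 -0.2981  0.0532] [0.039 0.039 0.016]
scene cap [0.5999 0.2555 0.0391] [0.633 0.286 0.067]
wrist foot [ 0.6053 -0.3009  0.0516] [0.04  0.039 0.013]
```

```bash
python3 -m jog '[{"dp":[0.1,0,4],"twist":0,"fingers":0.8},{"dp":[0.1,0,7.5],"twist":0,"fingers":0.8},{"dp":[0.1,0,9.6],"twist":0,"fingers":0.8},{"dp":[0.1,0,9.6],"twist":0,"fingers":0.8},{"dp":[0.1,0,9.6],"twist":0,"fingers":0.8}]'
python3 -m jog '[{"dp":[0,0,0],"twist":0,"fingers":0.3},{"dp":[0,0,0],"twist":0,"fingers":0.3},{"dp":[0,0,0],"twist":0,"fingers":0.3},{"dp":[0,0,0],"twist":0,"fingers":0.3},{"dp":[0,0,0],"twist":0,"fingers":0.3}]' 25
python3 -m jog '[{"dp":[0,0,-2],"twist":0,"fingers":0.3},{"dp":[0,0,-7],"twist":0,"fingers":0.3},{"dp":[0,0,-13],"twist":0,"fingers":0.3},{"dp":[0,0,-19],"twist":0,"fingers":0.3},{"dp":[0,0,-23],"twist":0,"fingers":0.3},{"dp":[0,0,-23],"twist":0,"fingers":0.3}]'
python3 -m jog '[{"dp":[2,5,0],"twist":0,"fingers":0.3},{"dp":[4,10,0],"twist":0,"fingers":0.3},{"dp":[6,15,0],"twist":0,"fingers":0.3},{"dp":[8,20,0],"twist":0,"fingers":0.3},{"dp":[9,23,0],"twist":0,"fingers":0.3},{"dp":[9,23,0],"twist":0,"fingers":0.3},{"dp":[9,23,0],"twist":0,"fingers":0.3}]'
python3 - <<'E'
from m import *
o=env.get_obs();print(o['tool_pos']);c=cam('wrist');W=cloud(c)
m=(abs(W[...,0]-o['tool_pos'][0])<.03)&(abs(W[...,1]-o['tool_pos'][1])<.022)&(W[...,2]>.22)&(W[...,2]<.3)
h=cv2.cvtColor(c['pixels'],cv2.COLOR_BGR2HSV); m&=h[...,1]>90
p=W[m]; print(len(p),p.min(0),p.max(0),(p.min(0)+p.max(0))/2)
m=(abs(W[...,2]-.174)<.006)&(abs(W[...,0]-.514)<.05)&(abs(W[...,1]-.0135)<.05)
p=W[m]; print(len(p),cv2.minEnclosingCircle((p[:,:2]*1000).astype(np.float32)))
E
```

```text
time_s: 29.92
tool_pos: [0.6061, -0.302, 0.0304]
tool_rot: [-179.9, 0.2, -180.0]
force: [0.1, -0.3, 0.8]
grip_width: 0.0695
grasp_force: 0.0
time_s: 30.55
tool_pos: [0.605, -0.3012, 0.0287]
tool_rot: [180.0, 0.0, -179.9]
force: [-0.6, 0.0, 1.1]
grip_width: 0.0393
grasp_force: 25.0
time_s: 31.3
tool_pos: [0.6062, -0.3029, 0.2644]
tool_rot: [-179.8, 0.5, -180.0]
force: [-0.4, 0.0, -0.7]
grip_width: 0.0393
grasp_force: 25.0
time_s: 32.17
tool_pos: [0.5144, -0.0724, 0.2583]
tool_rot: [-180.0, -0.0, 180.0]
force: [-0.7, 0.0, -1.0]
grip_width: 0.0395
grasp_force: 25.0
[ 0.51439156 -0.07235906  0.25826739]
7169 [ 0.49469638 -0.0940243   0.24165691] [ 0.53554225 -0.05149584  0.29870256] [ 0.51511932 -0.07276007  0.27017974]
1525 ((513.9842529296875, 14.220535278320312), 25.81717872619629)
```

```bash
python3 -m jog '[{"dp":[0.1,4,0],"twist":0,"fingers":0.3},{"dp":[0.1,7.5,0],"twist":0,"fingers":0.3},{"dp":[0.1,8.6,0],"twist":0,"fingers":0.3},{"dp":[0.1,8.6,2.5],"twist":0,"fingers":0.3},{"dp":[0.1,8.6,5],"twist":0,"fingers":0.3},{"dp":[0.1,8.6,5],"twist":0,"fingers":0.3},{"dp":[0.1,8.6,5],"twist":0,"fingers":0.3},{"dp":[0.1,8.6,5],"twist":0,"fingers":0.3}]'
```

```text
time_s: 33.22
tool_pos: [0.5145, 0.0142, 0.2098]
tool_rot: [180.0, 0.1, -180.0]
force: [0.3, 0.8, -1.5]
grip_width: 0.0395
grasp_force: 25.0
```

```bash
python3 -m jog '[{"dp":[0.1,-0.05,0.5],"twist":0,"fingers":0.3},{"dp":[0.1,-0.05,1],"twist":0,"fingers":0.3},{"dp":[0.1,-0.05,1.5],"twist":0,"fingers":0.3},{"dp":[0.1,-0.05,2],"twist":0,"fingers":0.3},{"dp":[0.1,-0.05,2.5],"twist":0,"fingers":0.3},{"dp":[0.1,-0.05,2.9],"twist":0,"fingers":0.3},{"dp":[0.1,-0.05,2.9],"twist":0,"fingers":0.3},{"dp":[0.1,-0.05,2.9],"twist":0,"fingers":0.3}]'
```

```text
time_s: 34.22
tool_pos: [0.5128, 0.0142, 0.1797]
tool_rot: [180.0, 0.0, -180.0]
force: [0.3, 0.3, -0.8]
grip_width: 0.0399
grasp_force: 25.0
```

```bash
python3 -m jog '[{"dp":[0,0,0],"twist":0,"fingers":0.7},{"dp":[0,0,0],"twist":0,"fingers":0.7},{"dp":[0,0,0],"twist":0,"fingers":0.7},{"dp":[0,0,0],"twist":0,"fingers":0.7},{"dp":[0,0,-2],"twist":0,"fingers":0.7},{"dp":[0,0,-6],"twist":0,"fingers":0.7},{"dp":[0,0,-9],"twist":0,"fingers":0.7},{"dp":[0,0,-9],"twist":0,"fingers":0.7}]'
python3 -m jog '[{"dp":[2,5,0],"twist":0,"fingers":0.7},{"dp":[4,10,0],"twist":0,"fingers":0.7},{"dp":[6,15,0],"twist":0,"fingers":0.7},{"dp":[7.3,18,0],"twist":0,"fingers":0.7},{"dp":[7.3,18,0],"twist":0,"fingers":0.7},{"dp":[7.3,18,0],"twist":0,"fingers":0.7}]'
python3 rod.py
```

```text
time_s: 35.22
tool_pos: [0.5141, 0.0143, 0.2721]
tool_rot: [179.9, 0.3, -180.0]
force: [0.3, 0.2, -0.6]
grip_width: 0.0609
grasp_force: 0.0
time_s: 35.98
tool_pos: [0.4395, 0.1931, 0.2688]
tool_rot: [-179.9, -0.0, -180.0]
force: [0.1, -0.3, -1.0]
grip_width: 0.0613
grasp_force: 0.0
[0.43951971 0.19314809 0.26880756]
scene 0.09 57 [0.4412 0.2266]
scene 0.11 60 [0.4405 0.2267]
scene 0.13 63 [0.4417 0.2267]
scene 0.15 76 [0.4419 0.2264]
scene 0.165 117 [0.4417 0.2264]
scene top [0.4431 0.2261 0.1744] [0.4597 0.2408 0.1798]
scene foot in tube [0.514  0.0135 0.1775] [0.5338 0.0335 0.1898] 0.1825186243368259
wrist 0.09 109 [0.4411 0.2258]
wrist 0.11 107 [0.4411 0.2257]
wrist 0.13 163 [0.4406 0.2255]
wrist 0.15 188 [0.4407 0.2255]
wrist 0.165 283 [0.4408 0.2256]
wrist top [0.4408 0.2258 0.1736] [0.4558 0.241  0.1782]
top foot in tube [0.514  0.0134 0.1777] [0.5334 0.0333 0.1903] 0.18322821101838838
```

```bash
python3 -m jog '[{"dp":[-0.15,3.3,0],"twist":0,"fingers":0.7},{"dp":[-0.15,3.3,3],"twist":0,"fingers":0.7},{"dp":[-0.15,3.3,7],"twist":0,"fingers":0.7},{"dp":[-0.15,3.3,11],"twist":0,"fingers":0.7},{"dp":[-0.15,3.3,13],"twist":0,"fingers":0.7},{"dp":[-0.15,3.3,13.6],"twist":0,"fingers":0.7},{"dp":[-0.15,3.3,13.6],"twist":0,"fingers":0.7},{"dp":[-0.15,3.3,13.6],"twist":0,"fingers":0.7}]'
python3 -m jog '[{"dp":[0,0,0],"twist":0,"fingers":0.2},{"dp":[0,0,0],"twist":0,"fingers":0.2},{"dp":[0,0,0],"twist":0,"fingers":0.2},{"dp":[0,0,0],"twist":0,"fingers":0.2},{"dp":[0,0,0],"twist":0,"fingers":0.2},{"dp":[0,0,0],"twist":0,"fingers":0.2}]' 60
python3 -m jog '[{"dp":[0,0,-1],"twist":0,"fingers":0.2},{"dp":[0,0,-3],"twist":0,"fingers":0.2},{"dp":[0,0,-6],"twist":0,"fingers":0.2},{"dp":[0,0,-12],"twist":0,"fingers":0.2},{"dp":[0,0,-18],"twist":0,"fingers":0.2},{"dp":[0,0,-22],"twist":0,"fingers":0.2},{"dp":[0,0,-22],"twist":0,"fingers":0.2}]'
python3 -m jog '[{"dp":[-1.5,-5,0],"twist":0,"fingers":0.2},{"dp":[-3.5,-10,0],"twist":0,"fingers":0.2},{"dp":[-5.5,-15,0],"twist":0,"fingers":0.2},{"dp":[-6.8,-19,0],"twist":0,"fingers":0.2},{"dp":[-7.3,-21.2,0],"twist":0,"fingers":0.2},{"dp":[-7.3,-21.2,0],"twist":0,"fingers":0.2},{"dp":[-7.3,-21.2,0],"twist":0,"fingers":0.2},{"dp":[-7.3,-21.2,0],"twist":0,"fingers":0.2}]'
python3 rt.py
```

```text
time_s: 37.12
tool_pos: [0.4418, 0.2274, 0.1348]
tool_rot: [179.9, 0.1, -180.0]
force: [0.0, 0.2, 0.5]
grip_width: 0.0607
grasp_force: 0.0
time_s: 37.88
tool_pos: [0.4409, 0.2272, 0.1336]
tool_rot: [180.0, 0.0, -180.0]
force: [-0.3, -0.1, 1.0]
grip_width: 0.0287
grasp_force: 59.9
time_s: 38.75
tool_pos: [0.4422, 0.2278, 0.3576]
tool_rot: [179.8, 0.3, -180.0]
force: [-0.6, -0.7, -2.3]
grip_width: 0.0289
grasp_force: 59.9
time_s: 39.75
tool_pos: [0.5138, 0.017, 0.3532]
tool_rot: [180.0, -0.0, -179.8]
force: [0.4, -0.4, -0.9]
grip_width: 0.0289
grasp_force: 59.9
[0.51375057 0.01696003 0.35318186] [ 0.35306333 -0.35026763 -0.86029366]
scene -0.115 78 [0.5137 0.0177]
scene -0.1 83 [0.5138 0.0176]
scene -0.08 91 [0.5139 0.0176]
scene -0.06 95 [0.5138 0.0178]
scene -0.04 101 [0.5142 0.018 ]
scene -0.02 99 [0.5141 0.0179]
wrist -0.115 162 [0.5141 0.0162]
wrist -0.1 199 [0.5141 0.0163]
wrist -0.08 248 [0.5142 0.0164]
wrist -0.06 323 [0.5142 0.0165]
wrist -0.04 411 [0.5142 0.0166]
wrist -0.02 478 [0.5141 0.0168]
```

```bash
python3 -m jog '[{"dp":[0,-0.2,2],"twist":0,"fingers":0.2},{"dp":[0,-0.2,3.5],"twist":0,"fingers":0.2},{"dp":[0,-0.2,4.2],"twist":0,"fingers":0.2},{"dp":[0,-0.2,4.8],"twist":0,"fingers":0.2},{"dp":[0,-0.2,5.4],"twist":0,"fingers":0.2},{"dp":[0,-0.2,6],"twist":0,"fingers":0.2},{"dp":[0,-0.2,6],"twist":0,"fingers":0.2}]'
python3 -m jog '[{"dp":[0,0,0.7],"twist":0,"fingers":0.2},{"dp":[0,0,1.4],"twist":0,"fingers":0.2},{"dp":[0,0,2.1],"twist":0,"fingers":0.2},{"dp":[0,0,2.8],"twist":0,"fingers":0.2},{"dp":[0,0,3.5],"twist":0,"fingers":0.2},{"dp":[0,0,4.2],"twist":0,"fingers":0.2},{"dp":[0,0,4.6],"twist":0,"fingers":0.2},{"dp":[0,0,4.6],"twist":0,"fingers":0.2}]'
```

```text
time_s: 40.72
tool_pos: [0.5133, 0.0133, 0.2926]
tool_rot: [-180.0, -0.1, -180.0]
force: [-0.1, 0.3, -1.4]
grip_width: 0.0286
grasp_force: 59.9
time_s: 41.72
tool_pos: [0.5134, 0.0133, 0.2463]
tool_rot: [-180.0, -0.1, -180.0]
force: [-0.8, 0.4, -1.6]
grip_width: 0.0291
grasp_force: 59.9
```

```bash
python3 -m jog '[{"dp":[0,0,0.2],"twist":0,"fingers":0.2},{"dp":[0,0,0.3],"twist":0,"fingers":0.2},{"dp":[0,0,0.3],"twist":0,"fingers":0.2}]'
python3 -m jog '[{"dp":[0,0,0.1],"twist":0,"fingers":0.2},{"dp":[0,0,0.2],"twist":0,"fingers":0.2},{"dp":[0,0,0.2],"twist":0,"fingers":0.2}]'
python3 -m jog '[{"dp":[0,0,0.1],"twist":0,"fingers":0.2},{"dp":[0,0,0.2],"twist":0,"fingers":0.2},{"dp":[0,0,0.2],"twist":0,"fingers":0.2}]'
```

```text
time_s: 42.1
tool_pos: [0.514, 0.0132, 0.2445]
tool_rot: [180.0, -0.0, -180.0]
force: [-0.6, -0.2, 0.8]
grip_width: 0.0292
grasp_force: 59.9
time_s: 42.48
tool_pos: [0.5141, 0.0132, 0.2426]
tool_rot: [180.0, 0.0, -180.0]
force: [-1.2, 0.1, 2.5]
grip_width: 0.029
grasp_force: 59.9
time_s: 42.85
tool_pos: [0.5147, 0.0131, 0.2425]
tool_rot: [180.0, 0.1, -180.0]
force: [-3.8, -0.7, 12.1]
grip_width: 0.0292
grasp_force: 60.0
```

```bash
python3 -m jog '[{"dp":[0,0,0.2],"twist":0,"fingers":0.2},{"dp":[0,0,0.3],"twist":0,"fingers":0.2},{"dp":[0,0,0.3],"twist":0,"fingers":0.2},{"dp":[0,0,0.3],"twist":0,"fingers":0.2}]'
python3 - <<'E'
from m import *
for n in('scene','top'):
    c=cam(n); u,v=map(int,proj(c,(.514,.0135,.09))); s=c['pixels'][max(0,v-65):v+65,max(0,u-65):u+65]; cv2.imwrite(f'pics/tube_{n}.png',cv2.resize(cv2.convertScaleAbs(s,alpha=1.6),None,fx=4,fy=4,interpolation=cv2.INTER_CUBIC))
    print(n,(max(0,u-65),max(0,v-65)),[(z,np.round(proj(c,(.514,.0135,z)),0)) for z in(.004,.059,.114,.174)])
E
```

```text
time_s: 43.35
tool_pos: [0.5159, 0.013, 0.2424]
tool_rot: [179.9, 0.3, -180.0]
force: [-4.6, -1.2, 23.9]
grip_width: 0.0289
grasp_force: 60.0
scene (246, 173) [(0.004, array([312., 259.])), (0.059, array([312., 246.])), (0.114, array([312., 232.])), (0.174, array([312., 215.]))]
top (252, 193) [(0.004, array([318., 260.])), (0.059, array([318., 259.])), (0.114, array([318., 258.])), (0.174, array([318., 256.]))]
```

View pics/tube_scene.png

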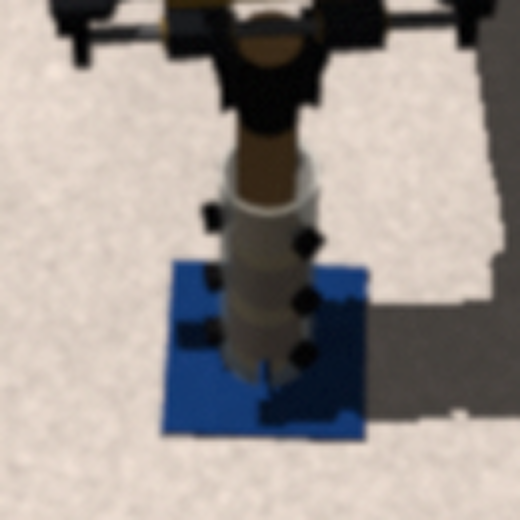

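The crop shows the rod inside the tube and two feet stacked at the bottom, with joints at about crop (265,320) and (265,260). The lowest foot reaches the foot plate, and 24 N gives no further travel.

```bash
python3 -m jog '[{"dp":[0,0,-1],"twist":0,"fingers":0.2},{"dp":[0,0,-4],"twist":0,"fingers":0.2},{"dp":[0,0,-8],"twist":0,"fingers":0.2},{"dp":[0,0,-12],"twist":0,"fingers":0.2},{"dp":[0,0,-12],"twist":0,"fingers":0.2},{"dp":[0,0,-12],"twist":0,"fingers":0.2}]'
python3 -m jog '[{"dp":[1.5,5,0],"twist":0,"fingers":0.2},{"dp":[3.5,10,0],"twist":0,"fingers":0.2},{"dp":[5.5,15,0],"twist":0,"fingers":0.2},{"dp":[6.8,19,0],"twist":0,"fingers":0.2},{"dp":[7.3,21.3,0],"twist":0,"fingers":0.2},{"dp":[7.3,21.3,0],"twist":0,"fingers":0.2},{"dp":[7.3,21.3,0],"twist":0,"fingers":0.2},{"dp":[7.3,21.3,0],"twist":0,"fingers":0.2}]'
python3 rt.py
python3 -m jog '[{"dp":[0,0,5],"twist":0,"fingers":0.2},{"dp":[0,0,10],"twist":0,"fingers":0.2},{"dp":[0,0,14],"twist":0,"fingers":0.2},{"dp":[0,0,14.5],"twist":0,"fingers":0.2},{"dp":[0,0,14.5],"twist":0,"fingers":0.2},{"dp":[0,0,14.5],"twist":0,"fingers":0.2}]'
```

```text
time_s: 44.2
tool_pos: [0.5137, 0.0134, 0.3561]
tool_rot: [-180.0, -0.1, -179.9]
force: [0.6, -0.4, -2.6]
grip_width: 0.0291
grasp_force: 59.9
time_s: 45.2
tool_pos: [0.4414, 0.2246, 0.3572]
tool_rot: [-180.0, -0.0, 179.9]
force: [0.1, 0.0, -1.3]
grip_width: 0.029
grasp_force: 59.9
[0.44140581 0.22458212 0.35721182] [ 0.13350117  0.02233798 -1.33096869]
scene -0.115 82 [0.4408 0.2251]
scene -0.1 83 [0.4412 0.225 ]
scene -0.08 93 [0.4412 0.2252]
scene -0.06 95 [0.4415 0.2256]
scene -0.04 97 [0.4412 0.2252]
scene -0.02 99 [0.4414 0.2252]
wrist -0.115 173 [0.4413 0.2242]
wrist -0.1 204 [0.4413 0.2243]
wrist -0.08 257 [0.4415 0.2245]
wrist -0.06 325 [0.4416 0.2246]
wrist -0.04 417 [0.4416 0.2247]
wrist -0.02 479 [0.4415 0.2248]
time_s: 46.05
tool_pos: [0.4422, 0.2268, 0.2148]
tool_rot: [179.9, 0.2, -180.0]
force: [0.3, -0.3, -0.8]
grip_width: 0.029
grasp_force: 59.9
```

```bash
python3 -m jog '[{"dp":[0.1,-0.1,1],"twist":0,"fingers":0.2},{"dp":[0.1,-0.1,2],"twist":0,"fingers":0.2},{"dp":[0.1,-0.1,3],"twist":0,"fingers":0.2},{"dp":[0.1,-0.1,4],"twist":0,"fingers":0.2},{"dp":[0.1,-0.1,4],"twist":0,"fingers":0.2}]'
python3 -m jog '[{"dp":[0,0,1],"twist":0,"fingers":0.2},{"dp":[0,0,2],"twist":0,"fingers":0.2},{"dp":[0,0,3],"twist":0,"fingers":0.2},{"dp":[0,0,3.8],"twist":0,"fingers":0.2},{"dp":[0,0,3.9],"twist":0,"fingers":0.2},{"dp":[0,0,3.9],"twist":0,"fingers":0.2}]'
```

```text
time_s: 46.68
tool_pos: [0.4396, 0.2249, 0.1715]
tool_rot: [-179.9, -0.1, -179.9]
force: [0.7, -0.1, -1.8]
grip_width: 0.0287
grasp_force: 59.9
time_s: 47.42
tool_pos: [0.44, 0.2252, 0.1336]
tool_rot: [180.0, 0.0, -180.0]
force: [-0.7, -0.5, -1.0]
grip_width: 0.0289
grasp_force: 60.0
```

```bash
python3 -m jog '[{"dp":[0,0,0],"twist":0,"fingers":0.7},{"dp":[0,0,0],"twist":0,"fingers":0.7},{"dp":[0,0,0],"twist":0,"fingers":0.7},{"dp":[0,0,-1],"twist":0,"fingers":0.7},{"dp":[0,0,-3],"twist":0,"fingers":0.7},{"dp":[0,0,-6],"twist":0,"fingers":0.7},{"dp":[0,0,-11],"twist":0,"fingers":0.7},{"dp":[0,0,-12],"twist":0,"fingers":0.7}]'
python3 -m jog '[{"dp":[-5,1,0],"twist":0,"fingers":0.7},{"dp":[-10,2,0],"twist":0,"fingers":0.7},{"dp":[-15,3,0],"twist":0,"fingers":0.7},{"dp":[-15.9,3,2],"twist":0,"fingers":0.7},{"dp":[-15.9,3,6],"twist":0,"fingers":0.7},{"dp":[-15.9,3,10],"twist":0,"fingers":0.7},{"dp":[-15.9,3,11],"twist":0,"fingers":0.7},{"dp":[-15.9,3,11],"twist":0,"fingers":0.7}]'
python3 rod.py; python3 - <<'E'
from m import *
for n in('scene','wrist'):
    c=cam(n); W=cloud(c); h=cv2.cvtColor(c['pixels'],cv2.COLOR_BGR2HSV)
    if n=='wrist': print(env.get_obs()['tool_pos']); cv2.imwrite('pics/w5.png',c['pixels'])
    m=((h[...,0]<6)|(h[...,0]>172))&(h[...,1]>150)&(h[...,2]>40)&(abs(W[...,0]-.6)<.09)&(abs(W[...,1]-.254)<.09)
    for z0,z1 in((.055,.07),(.024,.034)):
        p=W[m&(W[...,2]>z0)&(W[...,2]<z1)]
        if len(p)>5: print(n,len(p),((p.min(0)+p.max(0))/2).round(4),np.ptp(p,axis=0).round(3))
E
```

```text
time_s: 48.42
tool_pos: [0.4417, 0.2261, 0.258]
tool_rot: [179.8, 0.3, -180.0]
force: [0.8, 0.7, 0.6]
grip_width: 0.061
grasp_force: 0.0
time_s: 49.42
tool_pos: [0.5983, 0.2552, 0.1435]
tool_rot: [-180.0, -0.1, -179.9]
force: [0.4, 0.7, 0.4]
grip_width: 0.0609
grasp_force: 0.0
[0.59826466 0.25520667 0.14350605]
scene 0.09 24 [0.4393 0.226 ]
scene 0.11 52 [0.4395 0.2256]
scene 0.13 72 [0.4401 0.2254]
scene 0.15 72 [0.4405 0.2253]
scene 0.165 108 [0.4404 0.2252]
scene top [0.4416 0.2248 0.1745] [0.4584 0.2401 0.1801]
scene foot in tube [0.5137 0.0135 0.1711] [0.5333 0.0334 0.177 ] 0.17118800475723706
top 0.165 24 [0.4366 0.2259]
top top [0.4397 0.2154 0.1745] [0.4499 0.22   0.1785]
top foot in tube [0.5142 0.0134 0.1715] [0.5333 0.0333 0.1775] 0.17157195875545048
scene 107 [0.6007 0.2564 0.061 ] [0.025 0.025 0.011]
scene 403 [0.6008 0.2549 0.029 ] [0.063 0.061 0.01 ]
[0.59979652 0.2556874  0.14547035]
wrist 1380 [0.5987 0.2561 0.0602] [0.026 0.025 0.01 ]
wrist 4866 [0.5985 0.2557 0.0289] [0.063 0.062 0.01 ]
```

Rod is standing in its block. The cap is at (0.599, 0.256), right below the tool.

```bash
python3 -m jog '[{"dp":[0,0,4],"twist":0,"fingers":0.7},{"dp":[0,0,8],"twist":0,"fingers":0.7},{"dp":[0,0,10.2],"twist":0,"fingers":0.7},{"dp":[0,0,10.8],"twist":0,"fingers":0.7},{"dp":[0,0,10.8],"twist":0,"fingers":0.7},{"dp":[0,0,10.8],"twist":0,"fingers":0.7}]'
python3 -m jog '[{"dp":[0,0,0],"twist":0,"fingers":0.1},{"dp":[0,0,0],"twist":0,"fingers":0.1},{"dp":[0,0,0],"twist":0,"fingers":0.1},{"dp":[0,0,0],"twist":0,"fingers":0.1},{"dp":[0,0,0],"twist":0,"fingers":0.1},{"dp":[0,0,0],"twist":0,"fingers":0.1}]' 20
```

```text
time_s: 50.42
tool_pos: [0.6001, 0.2558, 0.0373]
tool_rot: [179.9, 0.1, -180.0]
force: [0.5, 0.2, 0.1]
grip_width: 0.0608
grasp_force: 0.0
time_s: 51.18
tool_pos: [0.5989, 0.2553, 0.0356]
tool_rot: [180.0, 0.0, -180.0]
force: [-0.0, -0.9, -0.3]
grip_width: 0.0255
grasp_force: 20.0
```

```bash
python3 -m jog '[{"dp":[0,0,-1],"twist":0,"fingers":0.1},{"dp":[0,0,-4],"twist":0,"fingers":0.1},{"dp":[0,0,-10],"twist":0,"fingers":0.1},{"dp":[0,0,-16],"twist":0,"fingers":0.1},{"dp":[0,0,-22],"twist":0,"fingers":0.1},{"dp":[0,0,-26.5],"twist":0,"fingers":0.1},{"dp":[0,0,-26.5],"twist":0,"fingers":0.1}]'
python3 -m jog '[{"dp":[1.5,-6,0],"twist":0,"fingers":0.1},{"dp":[3.5,-12,0],"twist":0,"fingers":0.1},{"dp":[5.5,-18,0],"twist":0,"fingers":0.1},{"dp":[7.5,-22,0],"twist":0,"fingers":0.1},{"dp":[8.5,-24.2,0],"twist":0,"fingers":0.1},{"dp":[8.5,-24.2,0],"twist":0,"fingers":0.1},{"dp":[8.5,-24.2,0],"twist":0,"fingers":0.1},{"dp":[8.5,-24.2,0],"twist":0,"fingers":0.1}]'
python3 - <<'E'
from m import *
c=cam('wrist'); W=cloud(c); h=cv2.cvtColor(c['pixels'],cv2.COLOR_BGR2HSV)
t=env.get_obs()['tool_pos'];print(t); cv2.imwrite('pics/w6.png',c['pixels'])
m=((h[...,0]<6)|(h[...,0]>172))&(h[...,1]>150)&(h[...,2]>40)&(abs(W[...,0]-t[0])<.05)&(abs(W[...,1]-t[1])<.05)
p=W[m&(W[...,2]>t[2]-.012)&(W[...,2]<t[2]+.004)]
print(len(p),((p.min(0)+p.max(0))/2).round(4),np.ptp(p,axis=0).round(3),cv2.minEnclosingCircle((p[:,:2]*1000).astype(np.float32)))
E
```

```text
time_s: 52.05
tool_pos: [0.6008, 0.2557, 0.3065]
tool_rot: [179.8, 0.5, -180.0]
force: [0.5, 0.6, -1.7]
grip_width: 0.0256
grasp_force: 20.0
time_s: 53.05
tool_pos: [0.5145, 0.0153, 0.3001]
tool_rot: [-180.0, -0.0, -179.8]
force: [0.0, -0.0, 0.2]
grip_width: 0.0255
grasp_force: 20.0
[0.51449969 0.01497363 0.3001639 ]
7255 [0.5144 0.0154 0.2962] [0.064 0.063 0.016] ((514.4849243164062, 15.189247131347656), 32.03730010986328)
```

```bash
python3 -m jog '[{"dp":[0,-0.15,3],"twist":0,"fingers":0.1},{"dp":[0,-0.15,6],"twist":0,"fingers":0.1},{"dp":[0,-0.15,8.3],"twist":0,"fingers":0.1},{"dp":[0,-0.15,8.3],"twist":0,"fingers":0.1},{"dp":[0,-0.15,8.3],"twist":0,"fingers":0.1}]'
python3 -m jog '[{"dp":[0,0,0.6],"twist":0,"fingers":0.1},{"dp":[0,0,1.2],"twist":0,"fingers":0.1},{"dp":[0,0,1.8],"twist":0,"fingers":0.1},{"dp":[0,0,2.4],"twist":0,"fingers":0.1},{"dp":[0,0,2.9],"twist":0,"fingers":0.1},{"dp":[0,0,3.3],"twist":0,"fingers":0.1},{"dp":[0,0,3.3],"twist":0,"fingers":0.1}]'
```

```text
time_s: 53.72
tool_pos: [0.5148, 0.0122, 0.2185]
tool_rot: [180.0, 0.1, -179.9]
force: [0.2, 0.0, 0.6]
grip_width: 0.0253
grasp_force: 20.0
time_s: 54.6
tool_pos: [0.5139, 0.0117, 0.1842]
tool_rot: [-180.0, -0.0, -180.0]
force: [0.5, 0.0, -1.1]
grip_width: 0.0255
grasp_force: 20.0
```

```bash
python3 -m jog '[{"dp":[0,0.15,0],"twist":0,"fingers":0.1},{"dp":[0,0.15,0.15],"twist":0,"fingers":0.1},{"dp":[0,0.15,0.2],"twist":0,"fingers":0.1},{"dp":[0,0.15,0.2],"twist":0,"fingers":0.1}]'
python3 -m jog '[{"dp":[0,0,0],"twist":0,"fingers":0.7},{"dp":[0,0,0],"twist":0,"fingers":0.7},{"dp":[0,0,0],"twist":0,"fingers":0.7},{"dp":[0,0,0],"twist":0,"fingers":0.7},{"dp":[0,0,-1],"twist":0,"fingers":0.7},{"dp":[0,0,-5],"twist":0,"fingers":0.7},{"dp":[0,0,-10],"twist":0,"fingers":0.7},{"dp":[0,0,-14],"twist":0,"fingers":0.7}]'
python3 -m jog '[{"dp":[0,-6,0],"twist":0,"fingers":0.7},{"dp":[0,-12,0],"twist":0,"fingers":0.7},{"dp":[0,-18,0],"twist":0,"fingers":0.7},{"dp":[0,-18,0],"twist":0,"fingers":0.7}]'
python3 - <<'E'
from m import *
for n in('scene','top'):
    c=cam(n); W=cloud(c); h=cv2.cvtColor(c['pixels'],cv2.COLOR_BGR2HSV)
    cv2.imwrite(f'pics/end_{n}.png',c['pixels'])
    m=((h[...,0]<6)|(h[...,0]>172))&(h[...,1]>150)&(h[...,2]>40)
    for z0,z1 in((.203,.22),(.17,.185)):
        p=W[m&(W[...,2]>z0)&(W[...,2]<z1)]
        if len(p)>5: print(n,len(p),((p.min(0)+p.max(0))/2).round(4),np.ptp(p,axis=0).round(3),np.median(p[:,2]))
c=cam('scene'); cv2.imwrite('pics/end_crop.png',cv2.resize(cv2.convertScaleAbs(c['pixels'][130:330,130:480],alpha=1.6),None,fx=2.2,fy=2.2))
E
```

```text
time_s: 55.1
tool_pos: [0.5141, 0.0132, 0.1826]
tool_rot: [180.0, 0.0, -180.0]
force: [0.0, 0.3, 0.1]
grip_width: 0.0252
grasp_force: 20.0
time_s: 56.1
tool_pos: [0.5144, 0.0131, 0.3254]
tool_rot: [180.0, 0.1, -180.0]
force: [0.1, 0.9, -0.1]
grip_width: 0.061
grasp_force: 0.0
time_s: 56.6
tool_pos: [0.5128, -0.1733, 0.3237]
tool_rot: [-179.9, 0.1, 179.4]
force: [-0.2, -0.5, 0.2]
grip_width: 0.0609
grasp_force: 0.0
scene 98 [0.5163 0.0146 0.2091] [0.023 0.023 0.008] 0.20846059722211302
scene 432 [0.518  0.0148 0.1756] [0.059 0.059 0.011] 0.17666499370961203
top 119 [0.5121 0.0146 0.2092] [0.024 0.024 0.012] 0.2089416013762882
top 564 [0.5129 0.0153 0.1776] [0.061 0.06  0.013] 0.17658764604874197
```

View pics/end_crop.png

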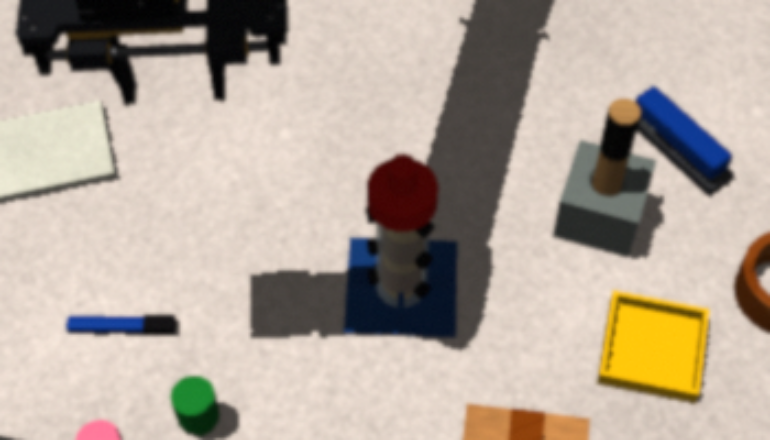

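View pics/end_top.png

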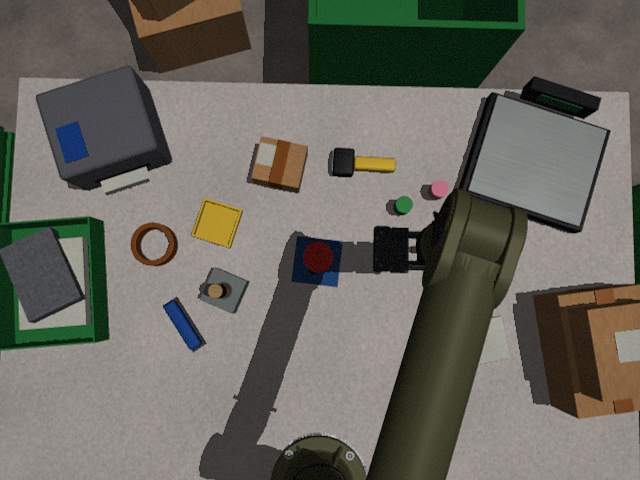

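In the crop the cap sits level on the tube at (402,190). The rod stands in its block at (620,140) and the tray at (655,345) is empty. The top view shows no feet left on the counter and nothing else moved.

```bash
python3 -c "from cell import env; print(env.sign_off())"
```

```text
the job is handed in; nothing more can be done
None
```

I handed the job in at about 57 s: both feet I found on the counter are packed fully home (the rod pressed at 24 N with no further travel), the rod is back in its block, and the cap is level on the tube at its starting height.

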